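# Clear the pod press and press a batch of coffee pods

## Task

The slide of the green pod press is blocked: take every fruit tin that stands on its bed and stand it upright on the chopping board. Load each loose coffee pod upright into a nest of its own in the white carrier while the carrier waits at the loading end (left), then slide the carrier right until it clicks in under the press, push the red lever fully down and let it spring back up. Last, slide the carrier back until it clicks in at the loading end, with the pods still seated in it, and leave the other things on the worktop where they are.

Things in the scene. Friction and masses are not known exactly. Their poses are not given: they have to be found in the camera images.
- press: the pod press, fixed on the worktop. Origin on the worktop under the middle of the slide; x to the back (away from the robot), y to the left along the slide, to the loading end. Grey bed: x -118 to +146, y +-175 mm, top at z = 14 mm. Rails 8 mm high at x = +-85 mm, their end blocks 36 mm high; low notched strip (z to 24 mm) at x = -103 mm
- press_head (a point): top front end of the green head, at x -45, y -125, z 134 mm of the press. The head, 44 mm wide, 24 mm high, reaches over the slide from a column (x 107 to 137, y -157 to -93 mm). Under it hangs the steel ram plate, x +-83, 56 mm along y, underside at z = 94 mm, 20 mm lower with the lever down, on the lids of seated pods, between clear guards 33 mm either side, z 80 to 126 mm
- carrier (a joint): way of the carrier from the loading end to the right (along -y of the press), m: 0 = loading station (press y = +125 mm), where it starts, 0.250 = press station (y = -125 mm); stops at -0.003 and 0.253. At both a spring plunger clicks into a notch: it draws the carrier in over the last 3 mm and takes about 7 N to leave; elsewhere it slides with 1 to 2 N
- lever (a joint): angle of the press lever, rad: 0 = up (sprung), 0.35 = fully down; with pods under the ram it stops at about 0.34. It takes 4 to 10 N at the handle and springs back by itself when released
- lever_grip (a point): centre of the red lever handle: a round bar 22 mm thick and 36 mm long, lying along y of the press, 105 mm in front of the lever's pivot, which lies at x = 60, y = -125, z = 150 mm of the press. With the lever up it is at x = -39, z = 186 mm of the press, fully down at x = -45, z = 150 mm
- carrier_knob (a point): centre of the top of the carrier's upright black handle post, 16 mm thick, standing 46 mm above a flat arm on the carrier's left edge, top 86 mm above the worktop; it lies 30 mm in front of the middle of the carrier and 68 mm to its left (+y of the press). Pinch it from above or push it to slide the carrier; it stays clear of the press head at both stations
- nest1 (a point): centre of the floor of the front nest: a round recess 42.5 mm wide and 8 mm deep in the carrier's top, floor 32 mm above the worktop; axes as the press
- nest2 (a point): the same for the middle nest, 54 mm behind nest1; it is the middle of the carrier, a white plate 190 mm (x) by 72 mm (y, along the slide), its top 40 mm above the worktop
- nest3 (a point): the same for the rear nest, 54 mm behind nest2. (Mind the wall cabinets: they overhang the back of the worktop from x = 0.60 m of the robot, 0.46 m up)
- board: wooden chopping board lying on the worktop at the right, fixed, 230 mm (its x) by 340 mm (its y) by 22 mm, the long side pointing away from the robot; origin at the centre of its underside
- pod1: coffee pod with a dark brown lid: tapered white cup, round, 52 mm across the rim at the top, 32 mm across the foot (38 mm at 8 mm up), 42.5 mm tall, 12 g; origin at the centre of the foot, z up through the lid. Grasp it by the rim and upper wall. Reads None when this pod is absent
- pod2: coffee pod with a orange-brown lid: tapered white cup, round, 52 mm across the rim at the top, 32 mm across the foot (38 mm at 8 mm up), 42.5 mm tall, 12 g; origin at the centre of the foot, z up through the lid. Grasp it by the rim and upper wall. Reads None when this pod is absent
- pod3: coffee pod with a dark green lid: tapered white cup, round, 52 mm across the rim at the top, 32 mm across the foot (38 mm at 8 mm up), 42.5 mm tall, 12 g; origin at the centre of the foot, z up through the lid. Grasp it by the rim and upper wall. Reads None when this pod is absent
- pod4: coffee pod with a dark brown, printed as pod1's, lid: tapered white cup, round, 52 mm across the rim at the top, 32 mm across the foot (38 mm at 8 mm up), 42.5 mm tall, 12 g; origin at the centre of the foot, z up through the lid. Grasp it by the rim and upper wall. Reads None when this pod is absent
- tin1: fruit tin, one of two alike: cream and green label, silver top, 57 mm thick, 72 mm tall, 0.3 kg; origin at the centre of its foot, z up. Reads None when absent; if present it stands on the press bed at the start, in the way of the carrier
- tin2: fruit tin, one of two alike: cream and green label, silver top, 57 mm thick, 72 mm tall, 0.3 kg; origin at the centre of its foot, z up. Reads None when absent; if present it stands on the press bed at the start, in the way of the carrier
- tuna_tin: bystander: low red tin, 86 mm wide, 40 mm tall, behind the press; leave it alone
- kitchen_timer: bystander: red and white kitchen timer, 68 mm wide, 61 mm tall, behind the press; leave it alone
- label_tape: bystander: roll of tape lying flat, 100 mm wide, 25 mm high, at the front left; leave it alone
Mind the look-alikes: they are no part of the job. Leave any blue look-alike of the pod3 alone.

How it is judged (in metres and radians):
On the way, in this order (a step that is already met when the one before it is completed fails the run):
1. the tins stand upright on the board, clear of the slide, and every pod sits in a nest, with the carrier still at the loading station (x of tin1 in the frame of board between -0.115 and 0.115 m and y of tin1 in the frame of board between -0.17 and 0.17 m and z of tin1 in the frame of board between 0.018 and 0.027 m and angle between each of tin1, tin2, pod1, pod2, pod3, pod4's own z axis and vertical below 0.12 rad and x of tin2 in the frame of board between -0.115 and 0.115 m and y of tin2 in the frame of board between -0.17 and 0.17 m and z of tin2 in the frame of board between 0.018 and 0.027 m and ((horizontal distance between pod1 and nest1 below 0.007 m and z of pod1 in the frame of nest1 below 0.004 m) or (horizontal distance between pod1 and nest2 below 0.007 m and z of pod1 in the frame of nest2 below 0.004 m) or (horizontal distance between pod1 and nest3 below 0.007 m and z of pod1 in the frame of nest3 below 0.004 m)) and ((horizontal distance between pod2 and nest1 below 0.007 m and z of pod2 in the frame of nest1 below 0.004 m) or (horizontal distance between pod2 and nest2 below 0.007 m and z of pod2 in the frame of nest2 below 0.004 m) or (horizontal distance between pod2 and nest3 below 0.007 m and z of pod2 in the frame of nest3 below 0.004 m)) and ((horizontal distance between pod3 and nest1 below 0.007 m and z of pod3 in the frame of nest1 below 0.004 m) or (horizontal distance between pod3 and nest2 below 0.007 m and z of pod3 in the frame of nest2 below 0.004 m) or (horizontal distance between pod3 and nest3 below 0.007 m and z of pod3 in the frame of nest3 below 0.004 m)) and ((horizontal distance between pod4 and nest1 below 0.007 m and z of pod4 in the frame of nest1 below 0.004 m) or (horizontal distance between pod4 and nest2 below 0.007 m and z of pod4 in the frame of nest2 below 0.004 m) or (horizontal distance between pod4 and nest3 below 0.007 m and z of pod4 in the frame of nest3 below 0.004 m)) and value of joint carrier below 0.004 m), for 0.2 s.
2. the carrier stands in the notch under the press, lever up, pods seated (value of joint carrier between 0.2465 and 0.2535 m and ((horizontal distance between pod1 and nest1 below 0.007 m and z of pod1 in the frame of nest1 below 0.004 m) or (horizontal distance between pod1 and nest2 below 0.007 m and z of pod1 in the frame of nest2 below 0.004 m) or (horizontal distance between pod1 and nest3 below 0.007 m and z of pod1 in the frame of nest3 below 0.004 m)) and angle between each of pod1, pod2, pod3, pod4's own z axis and vertical below 0.12 rad and ((horizontal distance between pod2 and nest1 below 0.007 m and z of pod2 in the frame of nest1 below 0.004 m) or (horizontal distance between pod2 and nest2 below 0.007 m and z of pod2 in the frame of nest2 below 0.004 m) or (horizontal distance between pod2 and nest3 below 0.007 m and z of pod2 in the frame of nest3 below 0.004 m)) and ((horizontal distance between pod3 and nest1 below 0.007 m and z of pod3 in the frame of nest1 below 0.004 m) or (horizontal distance between pod3 and nest2 below 0.007 m and z of pod3 in the frame of nest2 below 0.004 m) or (horizontal distance between pod3 and nest3 below 0.007 m and z of pod3 in the frame of nest3 below 0.004 m)) and ((horizontal distance between pod4 and nest1 below 0.007 m and z of pod4 in the frame of nest1 below 0.004 m) or (horizontal distance between pod4 and nest2 below 0.007 m and z of pod4 in the frame of nest2 below 0.004 m) or (horizontal distance between pod4 and nest3 below 0.007 m and z of pod4 in the frame of nest3 below 0.004 m)) and value of joint lever below 0.05 rad), for 0.2 s.
3. the lever is pushed fully down on the pods with the carrier in the press notch (value of joint carrier between 0.2465 and 0.2535 m and ((horizontal distance between pod1 and nest1 below 0.007 m and z of pod1 in the frame of nest1 below 0.004 m) or (horizontal distance between pod1 and nest2 below 0.007 m and z of pod1 in the frame of nest2 below 0.004 m) or (horizontal distance between pod1 and nest3 below 0.007 m and z of pod1 in the frame of nest3 below 0.004 m)) and angle between each of pod1, pod2, pod3, pod4's own z axis and vertical below 0.12 rad and ((horizontal distance between pod2 and nest1 below 0.007 m and z of pod2 in the frame of nest1 below 0.004 m) or (horizontal distance between pod2 and nest2 below 0.007 m and z of pod2 in the frame of nest2 below 0.004 m) or (horizontal distance between pod2 and nest3 below 0.007 m and z of pod2 in the frame of nest3 below 0.004 m)) and ((horizontal distance between pod3 and nest1 below 0.007 m and z of pod3 in the frame of nest1 below 0.004 m) or (horizontal distance between pod3 and nest2 below 0.007 m and z of pod3 in the frame of nest2 below 0.004 m) or (horizontal distance between pod3 and nest3 below 0.007 m and z of pod3 in the frame of nest3 below 0.004 m)) and ((horizontal distance between pod4 and nest1 below 0.007 m and z of pod4 in the frame of nest1 below 0.004 m) or (horizontal distance between pod4 and nest2 below 0.007 m and z of pod4 in the frame of nest2 below 0.004 m) or (horizontal distance between pod4 and nest3 below 0.007 m and z of pod4 in the frame of nest3 below 0.004 m)) and value of joint lever above 0.3 rad), for 0.1 s.
At the end, for the whole second after the job is handed in: carrier back in the loading notch (within 3.5 mm), each present pod upright in a nest (within 7 mm of its centre, on its floor), lever up (under 0.05 rad), each present tin upright on the chopping board with its middle over the board, all released and at rest (value of joint carrier between -0.0035 and 0.0035 m and ((horizontal distance between pod1 and nest1 below 0.007 m and z of pod1 in the frame of nest1 below 0.004 m) or (horizontal distance between pod1 and nest2 below 0.007 m and z of pod1 in the frame of nest2 below 0.004 m) or (horizontal distance between pod1 and nest3 below 0.007 m and z of pod1 in the frame of nest3 below 0.004 m)) and angle between each of pod1, pod2, pod3, pod4, tin1, tin2's own z axis and vertical below 0.12 rad and ((horizontal distance between pod2 and nest1 below 0.007 m and z of pod2 in the frame of nest1 below 0.004 m) or (horizontal distance between pod2 and nest2 below 0.007 m and z of pod2 in the frame of nest2 below 0.004 m) or (horizontal distance between pod2 and nest3 below 0.007 m and z of pod2 in the frame of nest3 below 0.004 m)) and ((horizontal distance between pod3 and nest1 below 0.007 m and z of pod3 in the frame of nest1 below 0.004 m) or (horizontal distance between pod3 and nest2 below 0.007 m and z of pod3 in the frame of nest2 below 0.004 m) or (horizontal distance between pod3 and nest3 below 0.007 m and z of pod3 in the frame of nest3 below 0.004 m)) and ((horizontal distance between pod4 and nest1 below 0.007 m and z of pod4 in the frame of nest1 below 0.004 m) or (horizontal distance between pod4 and nest2 below 0.007 m and z of pod4 in the frame of nest2 below 0.004 m) or (horizontal distance between pod4 and nest3 below 0.007 m and z of pod4 in the frame of nest3 below 0.004 m)) and x of tin1 in the frame of board between -0.115 and 0.115 m and y of tin1 in the frame of board between -0.17 and 0.17 m and z of tin1 in the frame of board between 0.018 and 0.027 m and x of tin2 in the frame of board between -0.115 and 0.115 m and y of tin2 in the frame of board between -0.17 and 0.17 m and z of tin2 in the frame of board between 0.018 and 0.027 m and value of joint lever below 0.05 rad and linear speed of each of pod1, pod2, pod3, pod4, tin1, tin2 below 0.02 m/s); the robot touches nothing.
It fails at once if a bystander (low red tin, kitchen timer, tape roll) is shifted more than 3 cm (distance of any of tuna_tin, kitchen_timer, label_tape from where it was at the start of the episode above 0.03 m).
Of pod1, pod2, pod3, pod4 only 2 to 3 are there at a start; the rules pass over those that are not, and their reading is None.
Of tin1, tin2 only 1 to 2 are there at a start; the rules pass over those that are not, and their reading is None.
At some moment in a run one of tin1, tin2 may be knocked a few centimetres aside while the robot is not near it.
It also fails if it takes over 208 s, if anything falls off the work surface, if the arm or the gripper's body presses on something with over 40 N, if the wrist force passes 120 N, or if a joint passes its speed limit or range.

## Robot

A 6-joint arm with a two-finger parallel gripper is mounted at the origin on a cart in front of the work surface, level with it; the furniture and walls round the work are solid. World frame = base frame: x ahead of the robot, y to its left, z up, the work surface at z = 0. Lengths are in m, angles in degrees, forces in N, time in s.
With the tool pointing down it reaches from about 0.275 to 0.825 m from the base axis. Payload 5.2 kg.
Tool frame: the origin (TCP) lies at the very end of the fingers, on their centre line; the grasp point (between the pads) lies manip.grasp_offset behind it (manip.grasp_offset is the distance from the TCP to the grasp point, in m); z points along the fingers, y is the line along which they close (so a half turn about z gives the same grasp; the last joint's range is limited). The gripper opens to 93 mm and grips with 3 to 60 N. Pads are 15 mm wide; open, the fingers measure 128 mm over their backs; the gripper's body (75 mm by 188 mm) begins 65 mm behind the grasp point.
Start: joints at [-76.536, 14.817, 87.949, -0, 77.235, -11.62], TCP at [0.233, -0.498, 0.219] pointing down, gripper open.
Joint ranges: [-179.93, 179.93], [-52.35, 119.4], [10.71, 147.94], [-69.91, 249.91], [12.55, 155.21], [-178.61, 178.61]. Speed limits (degrees/s): [147.25, 147.25, 180, 180, 180, 180].

## Interface

Orientations are given as a 3x3 rotation matrix whose columns are the frame's x, y, z axes.
In Python, from workcell import manip, vision, job gives the robot as it stands. The module is installed in compiled form; this text tells all that it offers.
- The arm moves only by the tool step_arm, never from a script. Its argument "series" is a list that holds one entry, the list of rows, each a list of 7 numbers: the turn, a rotation vector about the tool's x, y, z each as a share of 0.5 rad, from -1 to 1, then the shift along the tool's x, y, z each as a share of 50 cm, from -1 to 1, then the opening, from 0 (shut) to 1 (fully open). A call has 1 to 20 rows; each row is the pose to reach, as a shift and turn from the pose commanded when the call began, along the tool's axes at that moment; what a row does not reach only later rows make up. A row lasts 1/8 s, in which the tool goes at most 62.5 mm and 10.7 degrees, less where a joint would pass 70% of its speed; a pose out of reach is approached as far as the arm can. A call with a number of a shift or a turn outside -1 to 1 is refused whole. A call with a gripper value outside its range is refused whole. The fingers move at their own pace and stop on an object; "squeeze" is the grip in N (left out, the last holds). Time passes only in rows, so rows that repeat a pose let the fingers close. It gives the time, the measured TCP pose, the force, the opening and the grip force at its end, in the units of the state.
- manip.state(): the state, without advancing time (a new reading comes with each control period).
- vision.capture(name): name is "scene" or "top" or "wrist"; returns (picture, depth): 400x640x3 uint8, red, green, blue; 400x640 float32, m along the optical axis (not along the pixel's ray), 0 where there is no reading.
- vision.camera_model(name): a dict with "K" (3x3 intrinsics, pixels), "T" (4x4, takes a point from camera to world coordinates); the wrist camera has in their place "tool_from_camera" (4x4, takes a point from camera to tool coordinates, whose origin is the TCP and whose axes are the flange's). Camera axes: x right, y up, looking along -z (the intrinsics and any distortion apply to the point x, -y, -z); pixel columns grow to the right and rows downward; lengths in m; the calibration is good to about 2 mm. A picture is of the moment at which its call begins: read the wrist's pose just before it. camera_model takes no time and is no camera call.
- job.sign_off(): hands the job in; it is judged then, once.
The state is a dict: "clock": time; "joints": joint angles; "dq": joint speeds; "joint_torque": joint torques, N m; "tool_pos": TCP position; "orientation": TCP orientation; "force": force on the tool from outside, world axes, zero at the start; "ft_torque": the same for the moment, N m; "opening": finger opening in m; "finger_force": force on a finger pad.
Only numpy, scipy, OpenCV 4.12 (cv2) and the standard library are available. Lean on these libraries where they do the work, as an engineer would, in place of code of your own. Each camera call takes 0.05 s, during which the arm holds its last target. There are 200 camera calls.

## Working session

There is one attempt and no reset: what is moved stays moved. The work goes in short steps, Python scripts to look and compute and a tool call to move; the robot and the scene stay as the last step left them, time stands still between calls to the robot, and variables do not carry over. Pictures are saved under pics/ and viewed, at most 14 in all, crops included, and the job is handed in when it is done.

Besides the shell and the picture viewer there is one more tool, called after "Call:" as name([rows], argument=value, ...), one row to a line, values as JSON. step_arm: Moves the arm, as the interface text tells. Its arguments: {"type":"object","properties":{"series":{"type":"array","items":{"type":"array","items":{"type":"array","items":{"type":"number"}}}},"squeeze":{"type":"number"}},"required":["series"]}

```bash
mkdir -p pics; cat > h.py <<'E'
import numpy as np, cv2
from workcell import manip, vision, job
def cap(n):
    p,d=vision.capture(n); return p,d
def world(cam,d,u,v,T=None,K=None,z=None):
    m=vision.camera_model(cam); K=m["K"]; T=m["T"] if T is None else T
    K=np.array(K)
    r=np.array([(u-K[0,2])/K[0,0],-(v-K[1,2])/K[1,1],-1.])
    if z is not None:
        w=T[:3,:3]@r; s=(z-T[2,3])/w[2]; return T[:3,3]+s*w
    return (T@np.append(r*d,1))[:3]
def cloud(cam,d,T=None):
    m=vision.camera_model(cam); K=np.array(m["K"]); T=np.array(m["T"]) if T is None else T
    v,u=np.mgrid[:d.shape[0],:d.shape[1]]
    P=np.stack([(u-K[0,2])/K[0,0]*d,-(v-K[1,2])/K[1,1]*d,-d,np.ones_like(d)],-1)
    return (P@T.T)[...,:3]
def save(n,p): cv2.imwrite("pics/"+n+".png",p[...,::-1])
E
python3 - <<'E'
from h import *
for n in("top","scene"):
    p,d=cap(n); save(n+"0",p); np.save(n+"0d.npy",d); m=vision.camera_model(n); print(n,m)
s=manip.state(); print(manip.grasp_offset,s)
E
```

```text
top {'K': array([[416.99788187,   0.        , 319.61418884],
       [  0.        , 416.99788187, 198.92856308],
       [  0.        ,   0.        ,   1.        ]]), 'T': array([[ 0.01773873,  0.990414  , -0.136987  ,  0.35772106],
       [-0.99964643,  0.0202823 ,  0.01719451,  0.02980976],
       [ 0.01980809,  0.13663355,  0.9904236 ,  1.50860879],
       [ 0.        ,  0.        ,  0.        ,  1.        ]])}
scene {'K': array([[429.96824015,   0.        , 322.22975733],
       [  0.        , 429.96824015, 190.95511368],
       [  0.        ,   0.        ,   1.        ]]), 'T': array([[ 0.6144757 ,  0.50691295, -0.60453195, -0.38922326],
       [-0.78892   ,  0.38996739, -0.4749007 , -0.72266564],
       [-0.00498556,  0.76874228,  0.63953925,  1.12887393],
       [ 0.        ,  0.        ,  0.        ,  1.        ]])}
0.0188 {'clock': 0.1, 'joints': array([-7.65360752e+01,  1.48559786e+01,  8.80037816e+01, -1.27625168e-04,
        7.72358741e+01, -1.16186828e+01]), 'dq': array([ 0.1585201 , -0.06868761, -0.04528407, -0.11611067,  0.06097617,
        0.02389011]), 'joint_torque': array([ 2.47067619e-03, -4.38211513e+01, -2.84642297e+01,  7.20997551e-02,
        3.61305883e-02, -5.69296128e-05]), 'tool_pos': array([ 0.23306988, -0.49763181,  0.21789963]), 'orientation': array([[ 9.05697381e-01,  4.23924642e-01, -3.90741945e-04],
       [ 4.23924690e-01, -9.05695988e-01,  1.62275322e-03],
       [ 3.34031667e-04, -1.63536850e-03, -9.99998607e-01]]), 'force': array([-0.15364281,  0.00188744, -0.18023172]), 'ft_torque': array([ 0.07210822, -0.01836935,  0.00801561]), 'finger_force': 0.0, 'opening': 0.09304512379850209}
```

View pics/top0.png

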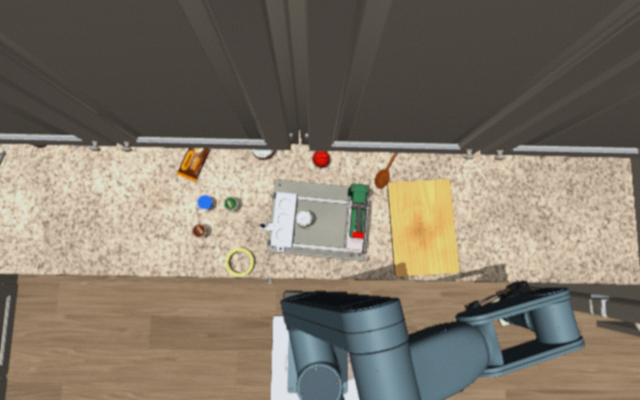

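View pics/scene0.png

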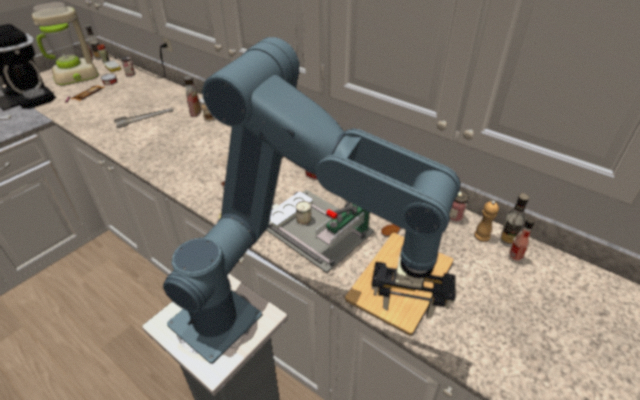

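Top view: tin at (304,218), green-lid pod (231,204), brown pod (200,231), a blue look-alike (206,202), carrier at (285,222), lever (357,235), board (424,228), tape (240,262), red tin (321,158). I'll enlarge the area to check these.

```bash
python3 - <<'E'
import cv2
p=cv2.imread("pics/top0.png")
cv2.imwrite("pics/crop0.png",cv2.resize(p[145:285,175:375],None,fx=4,fy=4,interpolation=cv2.INTER_CUBIC))
E
```

```text
(no output)
```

View pics/crop0.png

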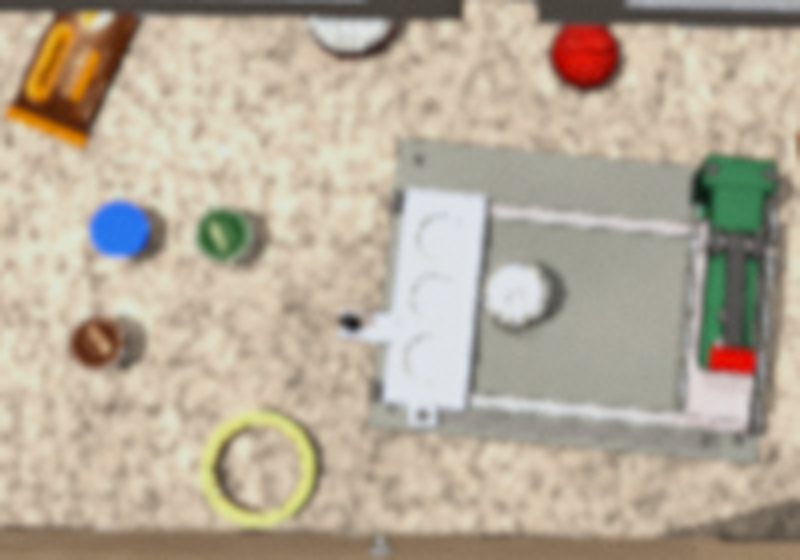

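Crop: brown-lid pod at (99,341), green-lid pod (222,235), blue look-alike (120,228), silver tin top (516,293), knob (350,322), nests (440,238),(430,297),(422,355) and red lever (732,360). The bed corners are at (400,142), (372,425) and (757,460).

```bash
cat >> h.py <<'E'
def fitrig(A,B):
    A,B=np.array(A)[:,:2],np.array(B)[:,:2]; a,b=A.mean(0),B.mean(0)
    H=(A-a).T@(B-b); t=np.arctan2(H[0,1]-H[1,0],H[0,0]+H[1,1])
    R=np.array([[np.cos(t),-np.sin(t)],[np.sin(t),np.cos(t)]]); o=b-R@a
    return t,o,B-(A@R.T+o)
E
python3 - <<'E'
from h import *
d=np.load("top0d.npy")
def w(c,z): u,v=175+(c[0]-1.5)/4,145+(c[1]-1.5)/4; return world("top",None,u,v,z=z).round(4), world("top",d[int(round(v)),int(round(u))],u,v).round(4)
for n,c,z in [("brown",(99,341),.0425),("green",(222,235),.0425),("blue",(120,228),.0425),("tin",(516,293),.086),("knob",(350,322),.086),("n3",(440,238),.04),("n2",(430,297),.04),("n1",(422,355),.04),("lever",(732,360),.197),("bl",(400,142),.014),("fl",(372,425),.014),("fr",(757,460),.014),("tape",(260,468),.025),("tuna",(585,55),.06),("timer",(352,20),.06)]:
    print(n,*w(c,z))
W=lambda c,z:w(c,z)[0]
A=[(.146,.175),(-.118,.175),(-.118,-.175),(.054,.125),(0,.125),(-.054,.125),(-.030,.193)]
B=[W((400,142),.014),W((372,425),.014),W((757,460),.014),W((440,238),.04),W((430,297),.04),W((422,355),.04),W((350,322),.086)]
t,o,r=fitrig(A,B); print(np.degrees(t),o,r.round(4))
for u,v in[(391,182),(452,180),(459,274),(398,277)]: print("board",world("top",None,u,v,z=.022).round(3))
P=cloud("top",d); m=(P[...,2]>.03)&(P[...,2]<.2)&(d>0)&(P[...,0]>.28)&(abs(P[...,1])<.75)
m=m.astype(np.uint8); n,l,s,c=cv2.connectedComponentsWithStats(m)
for i in range(1,n):
    if s[i,4]>12: q=P[l==i]; print(c[i].round(),s[i,4],np.median(q,0).round(3),q[:,2].max().round(3))
E
```

```text
brown [0.4428 0.4225 0.0425] [0.4423 0.4205 0.0502]
green [0.5382 0.3199 0.0425] [0.5379 0.3194 0.0451]
blue [0.5426 0.4098 0.0425] [0.543  0.4105 0.0397]
tin [0.488  0.0586 0.086 ] [0.4882 0.0587 0.0837]
knob [0.4604 0.1993 0.086 ] [0.4606 0.1996 0.0831]
n3 [0.5397 0.128  0.04  ] [0.5405 0.1284 0.0337]
n2 [0.4871 0.1353 0.04  ] [0.488  0.1359 0.0305]
n1 [0.436  0.1407 0.04  ] [0.4363 0.1412 0.0336]
lever [ 0.4283 -0.1145  0.197 ] [ 0.4283 -0.1145  0.1971]
bl [0.6301 0.1686 0.014 ] [0.6313 0.1692 0.0073]
fl [0.3746 0.1851 0.014 ] [0.3746 0.1849 0.0154]
fr [ 0.3499 -0.1573  0.014 ] [ 3.498e-01 -1.591e-01 -3.000e-04]
tape [0.3353 0.2806 0.025 ] [ 0.3349  0.2857 -0.0053]
tuna [0.7037 0.0028 0.06  ] [0.7049 0.0027 0.055 ]
timer [0.7309 0.2104 0.06  ] [0.7364 0.2131 0.0387]
-3.8667310569742943 [0.47820313 0.00718558] [[-0.0056 -0.0033]
 [ 0.0023 -0.0046]
 [ 0.0012  0.0022]
 [-0.0008 -0.0003]
 [ 0.0005  0.0034]
 [ 0.0032  0.0052]
 [-0.0009 -0.0025]]
board [ 0.631 -0.254  0.022]
board [ 0.643 -0.477  0.022]
board [ 0.306 -0.494  0.022]
board [ 0.291 -0.277  0.022]
[262. 153.] 128 [0.726 0.217 0.037] 0.047
[321. 158.] 227 [0.709 0.002 0.047] 0.065
[356. 217.] 1364 [ 0.49  -0.116  0.131] 0.2
[285. 220.] 1388 [0.481 0.128 0.04 ] 0.094
[204. 201.] 167 [0.544 0.412 0.042] 0.051
[230. 203.] 165 [0.54  0.32  0.042] 0.051
[199. 230.] 169 [0.442 0.425 0.042] 0.05
```

```bash
cat >> h.py <<'E'
from scipy.spatial.transform import Rotation as Ro
def Rd(a):
    a=np.radians(a); c,s=np.cos(a),np.sin(a)
    return np.array([[-s,c,0],[c,s,0],[0,0,-1.]])
def mv(*targets):
    """targets (x,y,z,yawdeg of tool y); prints share rows relative to now"""
    s=manip.state(); R0=s["orientation"]; p0=s["tool_pos"]
    for t in targets:
        R=Rd(t[3]); rv=Ro.from_matrix(R0.T@R).as_rotvec()/.5
        print(np.round(rv,3).tolist(), np.round(R0.T@(np.array(t[:3])-p0)/.5,4).tolist())
def wristT():
    s=manip.state(); T=np.eye(4); T[:3,:3]=s["orientation"]; T[:3,3]=s["tool_pos"]
    return T@np.array(vision.camera_model("wrist")["tool_from_camera"])
E
python3 - <<'E'
from h import *
print(vision.camera_model("wrist"))
mv((.233,-.498,.30,-65),(.36,-.1,.30,-33),(.4,.02,.32,-4))
E
```

```text
{'K': array([[335.04616221,   0.        , 326.01282787],
       [  0.        , 335.04616221, 199.45138543],
       [  0.        ,   0.        ,   1.        ]]), 'tool_from_camera': array([[ 4.60667171e-04,  9.56517098e-01,  2.91675898e-01,
         8.11379900e-02],
       [ 9.99999778e-01, -3.00313304e-04, -5.94537500e-04,
        -1.03363287e-03],
       [-4.81091132e-04,  2.91676107e-01, -9.56517024e-01,
        -1.66532851e-01],
       [ 0.00000000e+00,  0.00000000e+00,  0.00000000e+00,
         1.00000000e+00]])}
[-0.003, -0.001, 0.003] [-0.0004, 0.0003, -0.1642]
[-0.003, -0.002, -1.114] [0.5671, -0.6129, -0.163]
[-0.003, -0.002, -2.126] [0.7413, -0.7964, -0.2027]
```

Call:
step_arm([
  [[0, 0, 0, 0, 0, -0.16, 1], [0, 0, -0.4, 0.28, -0.3, -0.16, 1], [0, 0, -1, 0.567, -0.613, -0.163, 1], [0, 0, -1, 0.567, -0.613, -0.163, 1], [0, 0, -1, 0.567, -0.613, -0.163, 1], [0, 0, -1, 0.567, -0.613, -0.163, 1], [0, 0, -1, 0.567, -0.613, -0.163, 1], [0, 0, -1, 0.567, -0.613, -0.163, 1], [0, 0, -1, 0.567, -0.613, -0.163, 1], [0, 0, -1, 0.567, -0.613, -0.163, 1]],
])

```text
clock: 1.35
tool_pos: [0.3599, -0.1007, 0.3]
orientation: [[0.591, 0.807, -0.001], [0.807, -0.591, -0.0], [-0.001, -0.0, -1.0]]
force: [0.3, -0.5, 0.1]
opening: 0.0933
finger_force: 0.0
```

```bash
python3 - <<'E'
from h import *
mv((.42,-.02,.32,-4))
E
```

```text
[-0.001, 0.001, -1.125] [0.2012, 0.0017, -0.0402]
```

Call:
step_arm([
  [[0, 0, -0.5, 0.1, 0, -0.02, 1], [0, 0, -1, 0.2, 0, -0.04, 1], [0, 0, -1, 0.2, 0, -0.04, 1], [0, 0, -1, 0.2, 0, -0.04, 1], [0, 0, -1, 0.2, 0, -0.04, 1]],
])

```text
clock: 1.98
tool_pos: [0.4189, -0.021, 0.3198]
orientation: [[0.137, 0.991, -0.001], [0.991, -0.137, -0.0], [-0.0, -0.001, -1.0]]
force: [0.1, -0.4, 0.1]
opening: 0.0929
finger_force: 0.0
```

```bash
python3 - <<'E'
from h import *
T=wristT(); p,d=cap("wrist"); save("w1",p); np.save("w1d.npy",d); np.save("w1T.npy",T)
p,d=cap("top"); save("top1",cv2.resize(p[130:300,170:490],None,fx=2.5,fy=2.5))
E
```

```text
(no output)
```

View pics/w1.png

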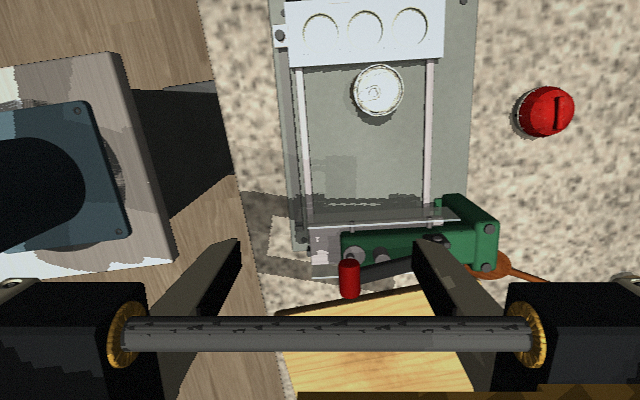

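View pics/top1.png

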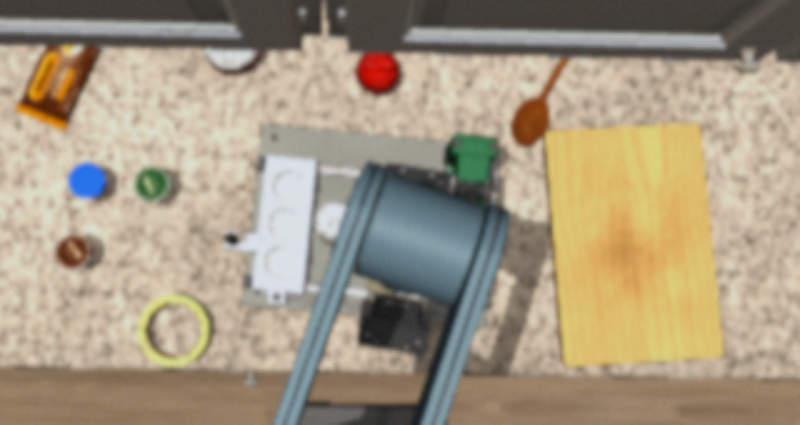

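Wrist view: tin top at (378,90), nests at (321,31), (365,29), (410,26), and the lever at (349,278). The top view confirms one tin and two pods (brown and green), plus the blue look-alike.

```bash
python3 - <<'E'
from h import *
T=np.load("w1T.npy"); d=np.load("w1d.npy")
P=cloud("wrist",d,T)
for n,u,v,z in[("tin",378,90,.086),("n1",321,31,.04),("n2",365,29.5,.04),("n3",410,26.5,.04),("lev",349,263,.197)]:
    print(n,world("wrist",None,u,v,T,z=z).round(4),P[int(v),int(u)].round(4))
Z=P[...,2]; m=(Z>.075)&(Z<.1)&(P[...,1]>.0)&(P[...,1]<.1)&(P[...,0]<.55)&(P[...,0]>.42); print("tinmed",np.median(P[m],0), m.sum(), (P[m].max(0)+P[m].min(0))/2)
mv((.488,.058,.30,-4),(.488,.058,.062,-4))
E
```

```text
tin [0.4888 0.0601 0.086 ] [0.4887 0.0601 0.0866]
n1 [0.4337 0.137  0.04  ] [0.4338 0.1382 0.0327]
n2 [0.4865 0.1313 0.04  ] [0.4876 0.1332 0.0317]
n3 [0.5405 0.1272 0.04  ] [0.5426 0.129  0.0316]
lev [ 0.4303 -0.0931  0.197 ] [ 0.4304 -0.097   0.1896]
tinmed [0.48993785 0.06043923 0.08340363] 2069 [0.48920647 0.05983367 0.08184976]
[-0.001, 0.0, -0.134] [0.1749, 0.1154, 0.0399]
[-0.001, 0.0, -0.134] [0.1749, 0.1156, 0.5159]
```

Call:
step_arm([
  [[0, 0, -0.13, 0.179, 0.117, 0.04, 1], [0, 0, -0.13, 0.179, 0.117, 0.04, 1], [0, 0, -0.13, 0.179, 0.117, 0.2, 1], [0, 0, -0.13, 0.179, 0.117, 0.3, 1], [0, 0, -0.13, 0.179, 0.117, 0.4, 1], [0, 0, -0.13, 0.179, 0.117, 0.5, 1], [0, 0, -0.13, 0.179, 0.117, 0.55, 1], [0, 0, -0.13, 0.179, 0.117, 0.55, 1], [0, 0, -0.13, 0.179, 0.117, 0.55, 1]],
])

```text
clock: 3.2
tool_pos: [0.49, 0.0607, 0.0462]
orientation: [[0.069, 0.998, 0.002], [0.998, -0.069, -0.0], [-0.0, 0.002, -1.0]]
force: [-0.4, 0.0, 0.5]
opening: 0.093
finger_force: 0.0
```

Call:
step_arm([
  [[0, 0, 0, 0, 0, 0, 0.4], [0, 0, 0, 0, 0, 0, 0.4], [0, 0, 0, 0, 0, 0, 0.4], [0, 0, 0, 0, 0, 0, 0.4], [0, 0, 0, 0, 0, 0, 0.4], [0, 0, 0, 0, 0, 0, 0.4]],
], squeeze=25)

```text
clock: 3.95
tool_pos: [0.4893, 0.0613, 0.0454]
orientation: [[0.068, 0.998, 0.001], [0.998, -0.068, -0.0], [0.0, 0.001, -1.0]]
force: [-0.2, 1.2, 4.5]
opening: 0.0571
finger_force: 25.0
```

Call:
step_arm([
  [[0, 0, 0, 0, 0, -0.1, 0.4], [0, 0, 0, 0, 0, -0.2, 0.4], [0, 0, 0, 0, 0, -0.3, 0.4], [0, 0, 0, 0, 0, -0.4, 0.4], [0, 0, 0, -0.05, 0, -0.5, 0.4], [0, 0, 0, -0.15, 0, -0.5, 0.4], [0, 0, 0, -0.25, -0.01, -0.5, 0.4], [0, 0, 0, -0.35, -0.01, -0.5, 0.4], [0, 0, 0, -0.45, -0.01, -0.5, 0.4], [0, 0, 0, -0.55, -0.01, -0.5, 0.4], [0, 0, 0, -0.65, -0.02, -0.5, 0.4], [0, 0, 0, -0.75, -0.02, -0.4, 0.4], [0, 0, 0, -0.83, -0.02, -0.3, 0.4], [0, 0, 0, -0.876, -0.02, -0.2, 0.4], [0, 0, 0, -0.876, -0.02, -0.1, 0.4], [0, 0, 0, -0.876, -0.02, -0.05, 0.4], [0, 0, 0, -0.876, -0.02, -0.05, 0.4], [0, 0, 0, -0.876, -0.02, -0.05, 0.4]],
])

```text
clock: 6.2
tool_pos: [0.4497, -0.3755, 0.071]
orientation: [[0.068, 0.998, 0.001], [0.998, -0.068, -0.001], [-0.001, 0.001, -1.0]]
force: [0.8, 0.4, -1.7]
opening: 0.0572
finger_force: 25.0
```

Call:
step_arm([
  [[0, 0, 0, 0, 0, 0.015, 0.4], [0, 0, 0, 0, 0, 0.025, 0.4], [0, 0, 0, 0, 0, 0.031, 0.4], [0, 0, 0, 0, 0, 0.032, 0.4], [0, 0, 0, 0, 0, 0.032, 0.4]],
])

```text
clock: 6.82
tool_pos: [0.4493, -0.3751, 0.0542]
orientation: [[0.068, 0.998, 0.0], [0.998, -0.068, -0.0], [-0.0, 0.0, -1.0]]
force: [-0.3, -0.3, -2.6]
opening: 0.0568
finger_force: 25.0
```

Call:
step_arm([
  [[0, 0, 0, 0, 0, 0.002, 0.4], [0, 0, 0, 0, 0, 0.002, 1], [0, 0, 0, 0, 0, 0.002, 1], [0, 0, 0, 0, 0, 0.002, 1], [0, 0, 0, 0, 0, 0.002, 1], [0, 0, 0, 0, 0, -0.1, 1], [0, 0, 0, 0, 0, -0.2, 1], [0, 0, 0, 0, 0, -0.3, 1], [0, 0, 0, 0, 0, -0.4, 1], [0, 0, 0, 0, 0, -0.5, 1], [0, 0, 0, 0, 0, -0.5, 1], [0, 0, 0, 0, 0, -0.5, 1]],
])

```text
clock: 8.32
tool_pos: [0.449, -0.3748, 0.3034]
orientation: [[0.068, 0.998, -0.001], [0.998, -0.068, 0.001], [0.001, -0.001, -1.0]]
force: [0.3, 0.7, -0.4]
opening: 0.0932
finger_force: 0.0
```

```bash
python3 - <<'E'
from h import *
T=wristT(); p,d=cap("wrist"); P=cloud("wrist",d,T)
m=(P[...,2]>.08)&(P[...,2]<.11)&(abs(P[...,0]-.45)<.06)&(abs(P[...,1]+.375)<.06)
q=P[m]; print(m.sum(),(q.max(0)+q.min(0))/2,q[:,2].min(),np.ptp(q,0))
mv((.44,0.0,.30,25),(.46,.25,.30,50))
E
```

```text
1930 [ 0.44909669 -0.37617683  0.08816252] 0.08021396399316294 [0.05562646 0.0563628  0.01589712]
[-0.003, -0.005, -1.009] [0.746, -0.0685, 0.0067]
[-0.002, -0.005, -1.881] [1.2476, -0.0625, 0.0077]
```

Call:
step_arm([
  [[0, 0, -0.3, 0.12, 0, 0, 1], [0, 0, -0.6, 0.24, -0.02, 0, 1], [0, 0, -0.9, 0.36, -0.03, 0, 1], [0, 0, -1, 0.48, -0.05, 0, 1], [0, 0, -1, 0.6, -0.06, 0, 1], [0, 0, -1, 0.72, -0.068, 0, 1], [0, 0, -1, 0.84, -0.068, 0, 1], [0, 0, -1, 0.9, -0.068, 0, 1], [0, 0, -1, 0.9, -0.068, 0, 1]],
])

```text
clock: 9.5
tool_pos: [0.4449, 0.0781, 0.3025]
orientation: [[-0.422, 0.906, -0.003], [0.906, 0.422, 0.0], [0.002, -0.003, -1.0]]
force: [-0.2, -0.3, 0.2]
opening: 0.093
finger_force: 0.0
```

```bash
python3 - <<'E'
from h import *
mv((.44,0.2,.25,55),(.44,.3,.22,86))
E
```

```text
[-0.005, -0.005, -1.048] [0.2249, 0.0945, 0.1051]
[-0.003, -0.007, -2.13] [0.4061, 0.1791, 0.1652]
```

Call:
step_arm([
  [[0, 0, -0.3, 0.1, 0.05, 0.05, 1], [0, 0, -0.6, 0.2, 0.1, 0.1, 1], [0, 0, -1, 0.3, 0.14, 0.1, 1], [0, 0, -1, 0.406, 0.179, 0.1, 1], [0, 0, -1, 0.406, 0.179, 0.1, 1], [0, 0, -1, 0.406, 0.179, 0.1, 1], [0, 0, -1, 0.406, 0.179, 0.1, 1]],
])

```text
clock: 10.38
tool_pos: [0.4426, 0.2962, 0.2538]
orientation: [[-0.801, 0.598, -0.001], [0.598, 0.801, -0.001], [0.0, -0.001, -1.0]]
force: [0.3, -0.2, 0.2]
opening: 0.0929
finger_force: 0.0
```

Call:
step_arm([
  [[0, 0, -0.35, 0, 0, 0, 0.7], [0, 0, -0.7, 0, 0, 0, 0.7], [0, 0, -1, 0, 0, 0, 0.7], [0, 0, -1, 0, 0, 0, 0.7], [0, 0, -1, 0, 0, 0, 0.7], [0, 0, -1, 0, 0, 0, 0.7]],
])

```text
clock: 11.12
tool_pos: [0.4424, 0.2977, 0.2542]
orientation: [[-0.99, 0.141, 0.0], [0.141, 0.99, -0.0], [-0.0, 0.0, -1.0]]
force: [0.2, -0.2, -0.1]
opening: 0.0653
finger_force: 0.0
```

```bash
python3 - <<'E'
from h import *
T=wristT(); p,d=cap("wrist"); save("w2",p); np.save("w2d.npy",d); np.save("w2T.npy",T)
print(manip.state()["tool_pos"],manip.state()["opening"],manip.state()["joints"].round(1))
P=cloud("wrist",d,T); m=(P[...,2]>.034)&(P[...,2]<.06)&(P[...,1]>.26)&(P[...,0]>.38)
n,l,s,c=cv2.connectedComponentsWithStats(m.astype(np.uint8))
for i in range(1,n):
    if s[i,4]>60: q=P[l==i]; print(c[i].round(),s[i,4],((q.max(0)+q.min(0))/2).round(4),np.median(q,0).round(4),np.ptp(q,0).round(3))
E
```

```text
[0.4423275  0.29780464 0.25421556] 0.06512337174897154 [ 22.   11.8  86.8   0.   81.3 -60. ]
[437. 155.] 1594 [0.4411 0.4256 0.0429] [0.4407 0.4255 0.0433] [0.051 0.051 0.005]
[431. 237.] 1180 [0.5422 0.4118 0.0431] [0.5395 0.4133 0.0432] [0.051 0.051 0.005]
[355. 245.] 1245 [0.539  0.3201 0.0431] [0.5384 0.3202 0.0432] [0.051 0.051 0.005]
```

View pics/w2.png

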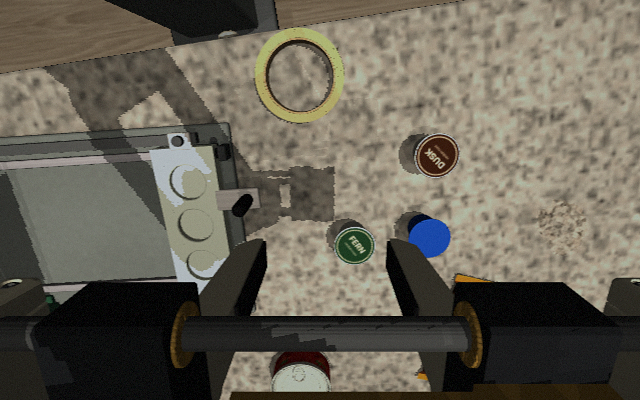

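The wrist view shows the brown pod (437,155), the green pod (355,245), the blue look-alike (429,237), and nests at (189,181), (197,224), (205,265).

```bash
python3 - <<'E'
from h import *
T=np.load("w2T.npy"); d=np.load("w2d.npy")
A=[];B=[]
for n,u,v,x in[("n1",189,181,-.054),("n2",197,224,0),("n3",205,265,.054)]:
    w=world("wrist",None,u,v,T,z=.04); print(n,w.round(4)); A.append((x,.125)); B.append(w)
w=world("wrist",None,243,206,T,z=.086); print("knob",w.round(4))
P=cloud("wrist",d,T)
T1=np.load("w1T.npy"); P1=cloud("wrist",np.load("w1d.npy"),T1)
for Q in(P,P1):
    m=(Q[...,2]>.036)&(Q[...,2]<.046)&(Q[...,1]<.18)&(Q[...,1]>.08)&(Q[...,0]>.38)&(Q[...,0]<.6)
    q=Q[m][:,:2].astype(np.float32)*1000; print(m.sum(),cv2.minAreaRect(q),q.min(0),q.max(0))
    k=(Q[...,2]>.075)&(Q[...,2]<.095)&(abs(Q[...,1]-.2)<.03)&(abs(Q[...,0]-.46)<.04); print("knob",np.median(Q[k],0) if k.any() else None)
mv((.441,.4255,.10,86),(.441,.4255,.019,86))
E
```

```text
n1 [0.4312 0.1381 0.04  ]
n2 [0.4849 0.1338 0.04  ]
n3 [0.5403 0.1299 0.04  ]
knob [0.457 0.208 0.086]
5795 ((480.3507385253906, 137.2992401123047), (83.3666000366211, 201.6162109375), 85.69905090332031) [380.0255   90.29655] [579.57214 179.89856]
knob [0.45996538 0.20338367 0.08545551]
6933 ((479.89306640625, 123.17958068847656), (82.29090881347656, 205.35177612304688), 81.96673583984375) [380.03082  82.60091] [583.251   175.25995]
knob None
[0.0, 0.0, -0.141] [0.0384, 0.2525, 0.3084]
[0.0, 0.0, -0.141] [0.0384, 0.2525, 0.4704]
```

Call:
step_arm([
  [[0, 0, -0.14, 0.02, 0.12, 0.1, 0.72], [0, 0, -0.14, 0.038, 0.252, 0.2, 0.72], [0, 0, -0.14, 0.038, 0.252, 0.3, 0.72], [0, 0, -0.14, 0.038, 0.252, 0.4, 0.72], [0, 0, -0.14, 0.038, 0.252, 0.44, 0.72], [0, 0, -0.14, 0.038, 0.252, 0.464, 0.72], [0, 0, -0.14, 0.038, 0.252, 0.466, 0.72], [0, 0, -0.14, 0.038, 0.252, 0.466, 0.72]],
])

```text
clock: 12.18
tool_pos: [0.4419, 0.426, 0.0226]
orientation: [[-0.998, 0.069, 0.002], [0.069, 0.998, 0.001], [-0.002, 0.002, -1.0]]
force: [0.3, -0.2, -0.1]
opening: 0.067
finger_force: 0.0
```

Call:
step_arm([
  [[0, 0, 0, 0, 0, 0, 0.45], [0, 0, 0, 0, 0, 0, 0.45], [0, 0, 0, 0, 0, 0, 0.45], [0, 0, 0, 0, 0, 0, 0.45], [0, 0, 0, 0, 0, 0, 0.45]],
], squeeze=6)

```text
clock: 12.8
tool_pos: [0.4413, 0.4256, 0.022]
orientation: [[-0.998, 0.069, 0.001], [0.069, 0.998, 0.001], [-0.001, 0.001, -1.0]]
force: [-0.0, -0.4, 6.5]
opening: 0.0504
finger_force: 6.0
```

```bash
python3 - <<'E'
from h import *
mv((.441,.4255,.12,86),(.4335,.1385,.12,86),(.4335,.1385,.054,86))
E
```

```text
[0.001, 0.002, 0.002] [0.0004, -0.0002, -0.1961]
[0.001, 0.002, 0.002] [-0.0241, -0.5739, -0.1964]
[0.001, 0.002, 0.002] [-0.0239, -0.5739, -0.0644]
```

Call:
step_arm([
  [[0, 0, 0, 0, 0, -0.06, 0.45], [0, 0, 0, 0, 0, -0.16, 0.45], [0, 0, 0, 0, -0.04, -0.24, 0.45], [0, 0, 0, -0.01, -0.12, -0.24, 0.45], [0, 0, 0, -0.01, -0.2, -0.24, 0.45], [0, 0, 0, -0.02, -0.28, -0.24, 0.45], [0, 0, 0, -0.02, -0.36, -0.24, 0.45], [0, 0, 0, -0.024, -0.44, -0.24, 0.45], [0, 0, 0, -0.024, -0.52, -0.24, 0.45], [0, 0, 0, -0.024, -0.574, -0.24, 0.45], [0, 0, 0, -0.024, -0.574, -0.2, 0.45], [0, 0, 0, -0.024, -0.574, -0.13, 0.45], [0, 0, 0, -0.024, -0.574, -0.1, 0.45], [0, 0, 0, -0.024, -0.574, -0.1, 0.45], [0, 0, 0, -0.024, -0.574, -0.1, 0.45]],
])

```text
clock: 14.68
tool_pos: [0.4335, 0.1384, 0.0717]
orientation: [[-0.998, 0.069, 0.001], [0.069, 0.998, 0.0], [-0.001, 0.0, -1.0]]
force: [-0.1, -0.7, -0.9]
opening: 0.0501
finger_force: 6.0
```

```bash
python3 - <<'E'
from h import *
T=wristT(); p,d=cap("wrist"); save("w3",p); np.save("w3d.npy",d); np.save("w3T.npy",T); s=manip.state(); print(s["tool_pos"],s["opening"],s["force"])
E
```

```text
[0.43373301 0.13839209 0.0719034 ] 0.050565679506001764 [ 0.05173271 -0.45216809  0.65968138]
```

View pics/w3.png

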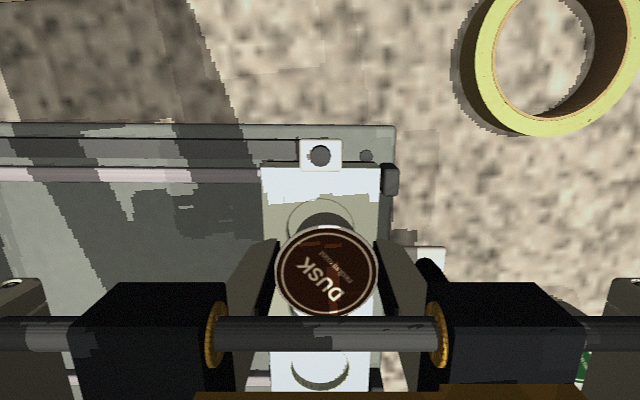

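Wrist view: brown pod held at (326,271). The carrier's front corners are at (262,167) and (381,167), and nest1's front rim top is at (320,199).

```bash
python3 - <<'E'
from h import *
T=np.load("w3T.npy")
for n,u,v,z in[("cl",262,167,.04),("cr",381,167,.04),("rim",320,199,.04),("lid",326,271,.0925),("n2rearish",320,388,.04)]: print(n,world("wrist",None,u,v,T,z=z).round(4))
P=cloud("wrist",np.load("w3d.npy"),T)
for v in(175,185,195,220,260):
    r=P[v]; k=(r[:,2]>.035)&(r[:,2]<.046)&(abs(r[:,1]-.138)<.06); print(v,r[k].min(0).round(4),r[k].max(0).round(4))
q=P[240:300,290:360].reshape(-1,3); q=q[abs(q[:,2]-.0925)<.006]; print("lid",q.mean(0).round(4))
E
```

```text
cl [0.3889 0.1036 0.04  ]
cr [0.3938 0.1749 0.04  ]
rim [0.4113 0.1369 0.04  ]
lid [0.4321 0.1392 0.0925]
n2rearish [0.5585 0.126  0.04  ]
175 [0.3936 0.1025 0.0353] [0.4005 0.1866 0.0419]
185 [0.3998 0.1022 0.0358] [0.4067 0.1857 0.0419]
195 [0.4059 0.1016 0.0352] [0.4133 0.185  0.0423]
220 [0.4225 0.1007 0.0393] [0.4274 0.1716 0.0418]
260 [0.456  0.1942 0.0404] [0.4569 0.1978 0.0425]
lid [0.4311 0.1386 0.0931]
```

Call:
step_arm([
  [[0, 0, 0, -0.002, -0.004, 0, 0.45], [0, 0, 0, -0.002, -0.004, 0.015, 0.45], [0, 0, 0, -0.002, -0.004, 0.025, 0.45], [0, 0, 0, -0.002, -0.004, 0.033, 0.45], [0, 0, 0, -0.002, -0.004, 0.035, 0.45], [0, 0, 0, -0.002, -0.004, 0.035, 0.45], [0, 0, 0, -0.002, -0.004, 0.035, 0.45]],
])

```text
clock: 15.6
tool_pos: [0.4339, 0.1362, 0.0537]
orientation: [[-0.998, 0.069, -0.0], [0.069, 0.998, -0.0], [0.0, -0.0, -1.0]]
force: [-0.9, -1.7, 2.9]
opening: 0.0502
finger_force: 6.0
```

Call:
step_arm([
  [[0, 0, 0, 0, 0, 0, 0.66], [0, 0, 0, 0, 0, 0, 0.66], [0, 0, 0, 0, 0, 0, 0.66], [0, 0, 0, 0, 0, 0, 0.66], [0, 0, 0, 0, 0, -0.06, 0.7], [0, 0, 0, 0, 0, -0.14, 0.72], [0, 0, 0, 0, 0, -0.24, 0.72], [0, 0, 0, 0.01, 0.05, -0.28, 0.72], [0, 0, 0, 0.01, 0.1, -0.28, 0.72], [0, 0, 0, 0.01, 0.1, -0.28, 0.72], [0, 0, 0, 0.01, 0.1, -0.28, 0.72]],
])

```text
clock: 16.98
tool_pos: [0.432, 0.186, 0.1932]
orientation: [[-0.998, 0.068, -0.001], [0.068, 0.998, -0.001], [0.001, -0.001, -1.0]]
force: [-0.0, -0.4, -0.1]
opening: 0.0672
finger_force: 0.0
```

```bash
python3 - <<'E'
from h import *
T=wristT(); p,d=cap("wrist"); save("w4",p); P=cloud("wrist",d,T)
m=(P[...,2]>.068)&(P[...,2]<.085)&(abs(P[...,0]-.433)<.05)&(abs(P[...,1]-.137)<.05)
q=P[m]; print(m.sum(),((q.max(0)+q.min(0))/2).round(4),np.ptp(q,0).round(4),np.median(q,0).round(4))
c=np.c_[q[:,:2],np.ones(len(q))]; print("tilt",np.linalg.lstsq(c,q[:,2],rcond=None)[0])
m=(P[...,2]>.034)&(P[...,2]<.06)&(P[...,1]>.27)&(P[...,0]>.45)
n,l,s,c=cv2.connectedComponentsWithStats(m.astype(np.uint8))
for i in range(1,n):
    if s[i,4]>200: q=P[l==i]; print(c[i].round(),((q.max(0)+q.min(0))/2).round(4),np.ptp(q,0).round(3))
mv((.5385,.320,.15,86),(.5385,.320,.022,86))
E
```

```text
2498 [0.4334 0.137  0.0753] [0.0508 0.0513 0.005 ] [0.4327 0.1373 0.0753]
tilt [ 0.00117923 -0.00238779  0.07507738]
[546. 267.] [0.5353 0.4119 0.0397] [0.038 0.052 0.011]
[460. 269.] [0.5381 0.3213 0.0397] [0.05  0.048 0.011]
[-0.001, -0.002, 0.002] [-0.194, 0.2824, 0.086]
[-0.001, -0.002, 0.002] [-0.1943, 0.2826, 0.342]
```

View pics/w4.png

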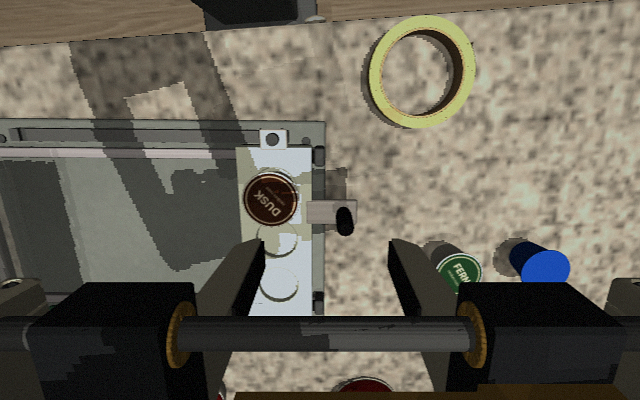

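The brown pod sits level in nest1 (lid z 0.075 at pixel (271,198)). The green pod is at (459,271). I'll pick it up now.

Call:
step_arm([
  [[0, 0, 0, -0.1, 0.1, 0.04, 0.72], [0, 0, 0, -0.194, 0.2, 0.086, 0.72], [0, 0, 0, -0.194, 0.283, 0.12, 0.72], [0, 0, 0, -0.194, 0.283, 0.2, 0.72], [0, 0, 0, -0.194, 0.283, 0.28, 0.72], [0, 0, 0, -0.194, 0.283, 0.33, 0.72], [0, 0, 0, -0.194, 0.283, 0.342, 0.72], [0, 0, 0, -0.194, 0.283, 0.342, 0.72], [0, 0, 0, -0.194, 0.283, 0.342, 0.72]],
])

```text
clock: 18.15
tool_pos: [0.54, 0.3211, 0.0241]
orientation: [[-0.998, 0.069, 0.002], [0.069, 0.998, 0.001], [-0.002, 0.001, -1.0]]
force: [-0.2, 0.2, 0.5]
opening: 0.0673
finger_force: 0.0
```

Call:
step_arm([
  [[0, 0, 0, 0, 0, 0, 0.45], [0, 0, 0, 0, 0, 0, 0.45], [0, 0, 0, 0, 0, 0, 0.45], [0, 0, 0, 0, 0, 0, 0.45], [0, 0, 0, 0, 0, 0, 0.45]],
], squeeze=6)

```text
clock: 18.77
tool_pos: [0.5393, 0.3212, 0.0233]
orientation: [[-0.998, 0.069, 0.001], [0.069, 0.998, 0.0], [-0.001, 0.0, -1.0]]
force: [-0.9, -0.4, 5.0]
opening: 0.0494
finger_force: 6.0
```

```bash
python3 - <<'E'
from h import *
print(manip.state()["joints"].round(1))
mv((.5411,.1295,.072,86))
E
```

```text
[ 20.6  33.   89.6   0.   57.4 -65.5]
[0.001, 0.002, 0.002] [-0.0301, -0.3822, -0.0976]
```

Call:
step_arm([
  [[0, 0, 0, 0, 0, -0.06, 0.45], [0, 0, 0, 0, 0, -0.16, 0.45], [0, 0, 0, 0, -0.04, -0.22, 0.45], [0, 0, 0, -0.01, -0.12, -0.22, 0.45], [0, 0, 0, -0.02, -0.2, -0.22, 0.45], [0, 0, 0, -0.03, -0.28, -0.22, 0.45], [0, 0, 0, -0.03, -0.34, -0.22, 0.45], [0, 0, 0, -0.03, -0.382, -0.22, 0.45], [0, 0, 0, -0.03, -0.382, -0.18, 0.45], [0, 0, 0, -0.03, -0.382, -0.13, 0.45], [0, 0, 0, -0.03, -0.382, -0.1, 0.45], [0, 0, 0, -0.03, -0.382, -0.1, 0.45], [0, 0, 0, -0.03, -0.382, -0.1, 0.45]],
])

```text
clock: 20.4
tool_pos: [0.5413, 0.1295, 0.0732]
orientation: [[-0.998, 0.068, 0.001], [0.068, 0.998, 0.0], [-0.001, 0.0, -1.0]]
force: [0.4, 0.3, 0.2]
opening: 0.0495
finger_force: 6.0
```

```bash
python3 - <<'E'
from h import *
T=wristT(); p,d=cap("wrist"); P=cloud("wrist",d,T); save("w5",p)
s=manip.state(); print(s["tool_pos"],s["opening"])
q=P[235:310,285:365].reshape(-1,3); q=q[abs(q[:,2]-.0925)<.006]; print("lid",((q.max(0)+q.min(0))/2).round(4),np.ptp(q,0).round(3))
E
```

```text
[0.54141685 0.12952553 0.07348251] 0.049303511014278455
lid [0.5421 0.1291 0.0926] [0.044 0.041 0.005]
```

View pics/w5.png

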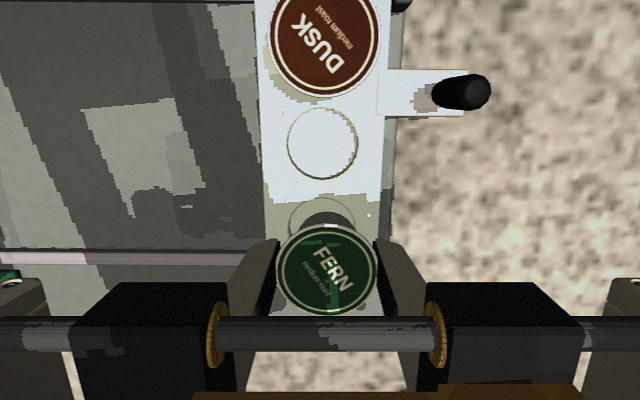

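Wrist view: green pod held at (326,269), nest3's front rim at (322,198), and nest2 centre at (322,145). The nest is about 2 mm to the right of the pod, so I'll correct for that and lower.

Call:
step_arm([
  [[0, 0, 0, -0.001, -0.004, 0, 0.45], [0, 0, 0, -0.001, -0.004, 0.015, 0.45], [0, 0, 0, -0.001, -0.004, 0.025, 0.45], [0, 0, 0, -0.001, -0.004, 0.033, 0.45], [0, 0, 0, -0.001, -0.004, 0.036, 0.45], [0, 0, 0, -0.001, -0.004, 0.036, 0.45], [0, 0, 0, -0.001, -0.004, 0.036, 0.45]],
])

```text
clock: 21.32
tool_pos: [0.5412, 0.1273, 0.0549]
orientation: [[-0.998, 0.069, 0.0], [0.069, 0.998, -0.0], [-0.0, -0.0, -1.0]]
force: [-1.7, -1.0, 3.0]
opening: 0.0497
finger_force: 6.0
```

Call:
step_arm([
  [[0, 0, 0, 0, 0, 0, 0.66], [0, 0, 0, 0, 0, 0, 0.66], [0, 0, 0, 0, 0, 0, 0.66], [0, 0, 0, 0, 0, 0, 0.66], [0, 0, 0, 0, 0, -0.06, 0.66], [0, 0, 0, 0, 0, -0.14, 0.66], [0, 0, 0, 0.06, 0, -0.24, 0.66], [0, 0, 0, 0.15, 0.1, -0.24, 0.66], [0, 0, 0, 0.15, 0.14, -0.24, 0.66], [0, 0, 0, 0.15, 0.14, -0.24, 0.66], [0, 0, 0, 0.15, 0.14, -0.24, 0.66]],
])

```text
clock: 22.7
tool_pos: [0.4713, 0.2018, 0.1745]
orientation: [[-0.998, 0.068, -0.0], [0.068, 0.998, -0.0], [0.0, -0.001, -1.0]]
force: [0.5, -0.3, -0.3]
opening: 0.0615
finger_force: 0.0
```

```bash
python3 - <<'E'
from h import *
T=wristT(); p,d=cap("wrist"); P=cloud("wrist",d,T); save("w6",p)
for c in[(.433,.137),(.541,.129)]:
    m=(P[...,2]>.068)&(P[...,2]<.095)&(abs(P[...,0]-c[0])<.035)&(abs(P[...,1]-c[1])<.045)
    q=P[m]; print(m.sum(),((q.max(0)+q.min(0))/2).round(4),np.ptp(q,0).round(4),np.median(q,0).round(4))
    print("tilt",np.linalg.lstsq(np.c_[q[:,:2],np.ones(len(q))],q[:,2],rcond=None)[0][:2])
k=(P[...,2]>.08)&(P[...,2]<.095)&(abs(P[...,1]-.2)<.03)&(abs(P[...,0]-.46)<.03); q=P[k]; print("knob",q.mean(0),q.min(0),q.max(0))
print(manip.state()["tool_pos"])
E
```

```text
3166 [0.4335 0.1372 0.0753] [0.0507 0.0509 0.0046] [0.4328 0.1373 0.0753]
tilt [-0.00199015 -0.00255036]
362 [0.5431 0.1312 0.0753] [0.045  0.0458 0.0036] [0.5473 0.1471 0.0752]
tilt [ 0.00953302 -0.00602826]
knob [0.46035551 0.20205015 0.08535139] [0.45380064 0.19432228 0.08004043] [0.46887764 0.20961171 0.08798621]
[0.47133091 0.20157646 0.17439447]
```

View pics/w6.png

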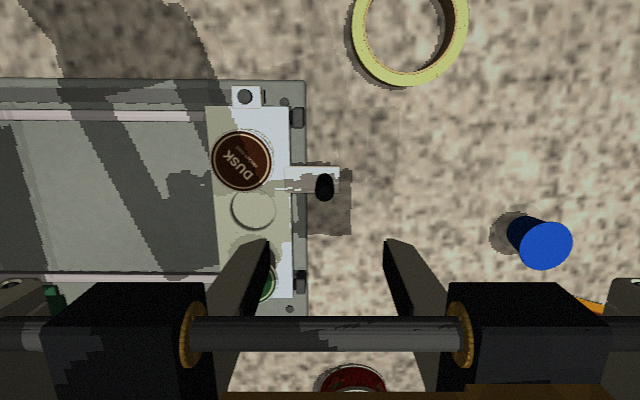

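Both lids are at 0.075 and level, so both pods are seated. The knob is at (324,187). I'll turn the tool to pinch the knob front to back, because the gripper body would otherwise reach the head.

Call:
step_arm([
  [[0, 0, 0.35, 0, 0, 0, 0.66], [0, 0, 0.7, 0, 0, 0, 0.66], [0, 0, 1, 0, 0, 0, 0.66], [0, 0, 1, 0, 0, 0, 0.66]],
])

```text
clock: 23.25
tool_pos: [0.4715, 0.2014, 0.1743]
orientation: [[-0.842, 0.539, -0.001], [0.539, 0.842, -0.0], [0.0, -0.001, -1.0]]
force: [0.3, -0.3, 0.0]
opening: 0.0612
finger_force: 0.0
```

Call:
step_arm([
  [[0, 0, 0.35, 0, 0, 0, 0.66], [0, 0, 0.7, 0, 0, 0, 0.66], [0, 0, 1, 0, 0, 0, 0.66], [0, 0, 1, 0, 0, 0, 0.66]],
])

```text
clock: 23.75
tool_pos: [0.4713, 0.2018, 0.1745]
orientation: [[-0.484, 0.875, -0.0], [0.875, 0.484, -0.0], [-0.0, -0.0, -1.0]]
force: [-0.3, -0.2, 0.2]
opening: 0.0613
finger_force: 0.0
```

Call:
step_arm([
  [[0, 0, 0.35, 0, 0, 0, 0.5], [0, 0, 0.7, 0, 0, 0, 0.5], [0, 0, 1, 0, 0, 0, 0.5], [0, 0, 1, 0, 0, 0, 0.5], [0, 0, 1, 0, 0, 0, 0.5], [0, 0, 1, 0, 0, 0, 0.5]],
])

```text
clock: 24.5
tool_pos: [0.4711, 0.2022, 0.1746]
orientation: [[-0.005, 1.0, -0.0], [1.0, 0.005, -0.0], [-0.0, -0.0, -1.0]]
force: [-0.7, -0.2, -0.0]
opening: 0.0463
finger_force: 0.0
```

```bash
python3 - <<'E'
from h import *
T=wristT(); p,d=cap("wrist"); P=cloud("wrist",d,T); save("w7",p)
k=(P[...,2]>.08)&(P[...,2]<.095)&(abs(P[...,1]-.2)<.03)&(abs(P[...,0]-.46)<.03); q=P[k]
if k.any(): print("knob",q.mean(0),q.min(0),q.max(0),(q.min(0)+q.max(0))/2)
mv((.4605,.204,.15,-3.9),(.4605,.204,.058,-3.9)); print(manip.state()["tool_pos"])
E
```

```text
knob [0.46211487 0.20290347 0.08535361] [0.45421029 0.19448095 0.08000155] [0.46961705 0.20953178 0.08862881] [0.46191367 0.20200636 0.08431518]
[-0.0, 0.0, 0.144] [0.0035, -0.0212, 0.0493]
[-0.0, 0.0, 0.144] [0.0035, -0.0212, 0.2333]
[0.47108959 0.20228559 0.17466234]
```

Call:
step_arm([
  [[0, 0, 0.144, 0.004, -0.019, 0.05, 0.5], [0, 0, 0.144, 0.004, -0.019, 0.12, 0.5], [0, 0, 0.144, 0.004, -0.019, 0.2, 0.5], [0, 0, 0.144, 0.004, -0.019, 0.233, 0.5], [0, 0, 0.144, 0.004, -0.019, 0.233, 0.5], [0, 0, 0.144, 0.004, -0.019, 0.233, 0.5]],
])

```text
clock: 25.3
tool_pos: [0.4623, 0.2045, 0.0589]
orientation: [[0.069, 0.998, 0.001], [0.998, -0.069, 0.0], [0.0, 0.001, -1.0]]
force: [-0.1, 0.3, -0.0]
opening: 0.0464
finger_force: 0.0
```

Call:
step_arm([
  [[0, 0, 0, 0, 0, 0, 0.1], [0, 0, 0, 0, 0, 0, 0.1], [0, 0, 0, 0, 0, 0, 0.1], [0, 0, 0, 0, 0, 0, 0.1], [0, 0, 0, 0, 0, 0, 0.1]],
], squeeze=35)

```text
clock: 25.92
tool_pos: [0.4625, 0.2043, 0.0585]
orientation: [[0.07, 0.998, 0.002], [0.998, -0.07, 0.0], [0.0, 0.002, -1.0]]
force: [2.2, -0.2, 0.7]
opening: 0.0155
finger_force: 35.0
```

Call:
step_arm([
  [[0, 0, 0, -0.005, 0, 0, 0.1], [0, 0, 0, -0.015, 0, 0, 0.1], [0, 0, 0, -0.03, 0, 0, 0.1], [0, 0, 0, -0.05, 0, 0, 0.1], [0, 0, 0, -0.075, 0, 0, 0.1], [0, 0, 0, -0.1, 0, 0, 0.1], [0, 0, 0, -0.125, 0, 0, 0.1], [0, 0, 0, -0.15, 0, 0, 0.1], [0, 0, 0, -0.17, 0, 0, 0.1], [0, 0, 0, -0.185, 0, 0, 0.1], [0, 0, 0, -0.195, 0, 0, 0.1], [0, 0, 0, -0.2, 0, 0, 0.1], [0, 0, 0, -0.2, 0, 0, 0.1]],
])

```text
clock: 27.55
tool_pos: [0.4548, 0.104, 0.0585]
orientation: [[0.07, 0.998, 0.0], [0.998, -0.07, -0.001], [-0.001, 0.0, -1.0]]
force: [0.9, 1.0, 4.8]
opening: 0.0148
finger_force: 35.0
```

Call:
step_arm([
  [[0, 0, 0, -0.01, 0, 0, 0.1], [0, 0, 0, -0.025, 0, 0, 0.1], [0, 0, 0, -0.05, 0, 0, 0.1], [0, 0, 0, -0.08, 0, 0, 0.1], [0, 0, 0, -0.11, 0, 0, 0.1], [0, 0, 0, -0.14, 0, 0, 0.1], [0, 0, 0, -0.17, 0, 0, 0.1], [0, 0, 0, -0.2, 0, 0, 0.1], [0, 0, 0, -0.225, 0, 0, 0.1], [0, 0, 0, -0.25, 0, 0, 0.1], [0, 0, 0, -0.27, 0, 0, 0.1], [0, 0, 0, -0.285, 0, 0, 0.1], [0, 0, 0, -0.293, 0, 0, 0.1], [0, 0, 0, -0.297, 0, 0, 0.1], [0, 0, 0, -0.3, 0, 0, 0.1], [0, 0, 0, -0.3, 0, 0, 0.1], [0, 0, 0, -0.3, 0, 0, 0.1]],
])

```text
clock: 29.68
tool_pos: [0.4432, -0.0454, 0.0584]
orientation: [[0.069, 0.998, -0.002], [0.998, -0.069, -0.001], [-0.001, -0.002, -1.0]]
force: [-1.7, 0.3, 8.2]
opening: 0.015
finger_force: 35.0
```

```bash
python3 - <<'E'
from h import *
p,d=cap("top"); s=manip.state(); print(s["tool_pos"],s["force"], np.linalg.norm(s["tool_pos"][:2]-[.4625,.2043]))
p2,d2=cap("wrist"); save("w8",np.vstack([cv2.resize(p2,(480,300)),cv2.resize(p[170:270,250:410],(480,300))]))
E
```

```text
[ 0.44317644 -0.04536242  0.05840694] [-1.77608265 -0.81201217  9.63222737] 0.25040911328280685
```

View pics/w8.png

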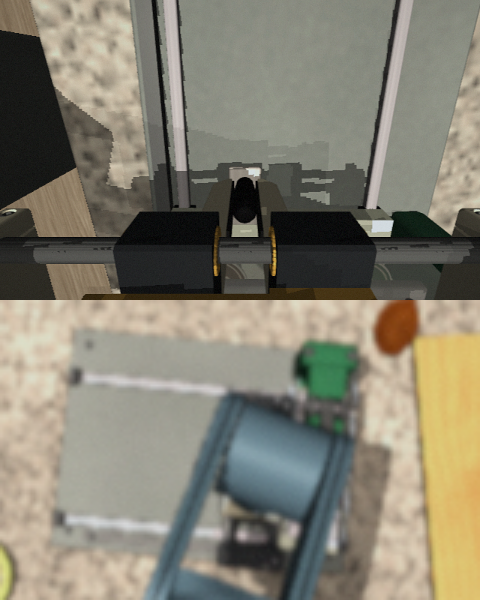

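The carrier moved 250.4 mm, which is the press station. I'll release and rise straight up.

Call:
step_arm([
  [[0, 0, 0, 0, 0, 0, 0.4], [0, 0, 0, 0, 0, 0, 0.4], [0, 0, 0, 0, 0, 0, 0.4], [0, 0, 0, 0, 0, -0.1, 0.4], [0, 0, 0, 0, 0, -0.2, 0.4], [0, 0, 0, 0, 0, -0.3, 0.4], [0, 0, 0, 0, 0, -0.4, 0], [0, 0, 0, 0.1, 0, -0.45, 0], [0, 0, 0, 0.1, 0, -0.45, 0], [0, 0, 0, 0.1, 0, -0.45, 0]],
])

```text
clock: 31.02
tool_pos: [0.447, 0.0047, 0.2824]
orientation: [[0.069, 0.998, -0.001], [0.998, -0.069, -0.0], [-0.0, -0.001, -1.0]]
force: [0.1, -0.5, -0.2]
opening: 0.003
finger_force: 0.0
```

```bash
python3 - <<'E'
from h import *
T=wristT(); p,d=cap("wrist"); save("w9",p); P=cloud("wrist",d,T); print(manip.state()["tool_pos"])
m=(P[...,2]>.078)&(P[...,2]<.095)&(abs(P[...,1]+.047)<.03)&(abs(P[...,0]-.443)<.03); q=P[m]
if m.any(): print("knob",(q.min(0)+q.max(0))/2,np.ptp(q,0)); k=(q.min(0)+q.max(0))/2; print(np.hypot(*(k[:2]-[.4619,.202])))
r=(p[...,0]>120)&(p[...,1]<60)&(P[...,2]>.16)&(P[...,2]<.22); q=P[r]; print("lever",r.sum(),(q.min(0)+q.max(0))/2,np.ptp(q,0),np.median(q,0))
mv((.429,-.115,.26,-3.9),(.428,-.115,.20,-3.9),(.426,-.115,.16,-3.9))
E
```

```text
[0.44690467 0.00442971 0.28198116]
knob [ 0.44306962 -0.04711682  0.08293817] [0.01518314 0.01402438 0.00979731]
0.2498274848060488
lever 2 [ 0.43777224 -0.09864651  0.19306531] [0.00081553 0.00102561 0.00133127] [ 0.43777224 -0.09864651  0.19306531]
[-0.005, 0.0, -0.004] [-0.2408, -0.0189, 0.0441]
[-0.005, 0.0, -0.004] [-0.2409, -0.0207, 0.1641]
[-0.005, 0.0, -0.004] [-0.2411, -0.0245, 0.2441]
```

View pics/w9.png

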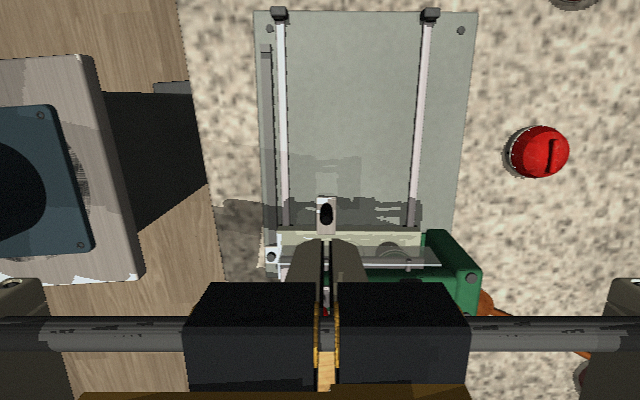

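Knob at (326,213), which puts carrier travel at 249.8 mm, in the notch. Next is the lever.

Call:
step_arm([
  [[0, 0, 0, -0.12, -0.01, 0.02, 0], [0, 0, 0, -0.241, -0.02, 0.04, 0], [0, 0, 0, -0.241, -0.02, 0.08, 0], [0, 0, 0, -0.241, -0.02, 0.14, 0], [0, 0, 0, -0.241, -0.02, 0.165, 0], [0, 0, 0, -0.241, -0.022, 0.185, 0], [0, 0, 0, -0.241, -0.024, 0.205, 0], [0, 0, 0, -0.241, -0.025, 0.22, 0], [0, 0, 0, -0.241, -0.025, 0.23, 0], [0, 0, 0, -0.241, -0.025, 0.235, 0], [0, 0, 0, -0.241, -0.025, 0.238, 0], [0, 0, 0, -0.241, -0.025, 0.238, 0]],
])

```text
clock: 32.58
tool_pos: [0.4252, -0.1145, 0.1648]
orientation: [[0.069, 0.998, -0.003], [0.998, -0.069, -0.0], [-0.0, -0.003, -1.0]]
force: [-8.4, 0.8, 9.4]
opening: 0.0007
finger_force: 5.1
```

Call:
step_arm([
  [[0, 0, 0, 0, -0.001, 0.003, 0], [0, 0, 0, 0, -0.001, 0.006, 0], [0, 0, 0, 0, -0.001, 0.008, 0], [0, 0, 0, 0, -0.001, 0.008, 0], [0, 0, 0, 0, -0.001, 0.008, 0]],
])

```text
clock: 33.2
tool_pos: [0.4249, -0.1145, 0.1618]
orientation: [[0.069, 0.998, -0.002], [0.998, -0.069, -0.001], [-0.001, -0.002, -1.0]]
force: [-9.3, 1.8, 18.2]
opening: 0.0003
finger_force: 8.5
```

Call:
step_arm([
  [[0, 0, 0, 0, 0, 0.003, 0], [0, 0, 0, 0, 0, 0.004, 0], [0, 0, 0, 0, 0, 0.004, 0], [0, 0, 0, 0, 0, 0.004, 0]],
])

```text
clock: 33.7
tool_pos: [0.4249, -0.1145, 0.1614]
orientation: [[0.069, 0.998, -0.001], [0.998, -0.069, -0.001], [-0.001, -0.001, -1.0]]
force: [-13.7, 4.2, 31.2]
opening: 0.0007
finger_force: 15.3
```

It's hard against the stop (31 N, no further travel), so the lever is fully down. Now I'll release.

Call:
step_arm([
  [[0, 0, 0, 0, 0, -0.02, 0], [0, 0, 0, 0, 0, -0.06, 0], [0, 0, 0, 0, 0, -0.12, 0], [0, 0, 0, 0, 0, -0.22, 0.4], [0, 0, 0, 0.12, 0, -0.22, 0.4], [0, 0, 0, 0.24, 0, -0.22, 0.4], [0, 0, 0, 0.24, 0, -0.22, 0.4], [0, 0, 0, 0.24, 0, -0.22, 0.4]],
])

```text
clock: 34.7
tool_pos: [0.4347, 0.005, 0.2683]
orientation: [[0.068, 0.998, 0.0], [0.998, -0.068, -0.001], [-0.001, 0.0, -1.0]]
force: [-0.0, -0.4, 0.3]
opening: 0.0371
finger_force: 0.0
```

```bash
python3 - <<'E'
from h import *
T=wristT(); p,d=cap("wrist"); P=cloud("wrist",d,T)
m=(P[...,2]>.078)&(P[...,2]<.095)&(abs(P[...,1]+.047)<.03)&(abs(P[...,0]-.443)<.03); q=P[m]; k=(q.min(0)+q.max(0))/2
print("knob",k,np.hypot(*(k[:2]-[.4619,.202])),manip.state()["tool_pos"])
r=(p[...,0]>110)&(p[...,1]<60)&(P[...,2]>.13)&(P[...,2]<.22)&(P[...,0]<.48); q=P[r]; print("lever",r.sum(),q.max(0) if r.any() else 0)
p,d=cap("top"); P=cloud("top",d); r=(p[...,0]>120)&(p[...,1]<60)&(P[...,2]>.12)&(P[...,2]<.22)&(P[...,0]<.48); q=P[r]; print("levertop",r.sum(),np.median(q,0) if r.any() else 0)
mv((.4437,-.0455,.18,-3.9),(.4437,-.0455,.058,-3.9))
E
```

```text
knob [ 0.44280798 -0.04738587  0.08310994] 0.2501156036808884 [0.43468899 0.0044316  0.26818051]
lever 132 [ 0.43469407 -0.12207802  0.19859252]
levertop 47 [ 0.42738596 -0.11619932  0.19534295]
[-0.0, 0.001, -0.006] [-0.0975, 0.025, 0.1763]
[-0.0, 0.001, -0.006] [-0.0974, 0.0251, 0.4203]
```

Lever is back up (handle top z about 0.197). Now I'll grip the knob again and slide the carrier back.

Call:
step_arm([
  [[0, 0, 0, -0.097, 0.025, 0.05, 0.45], [0, 0, 0, -0.097, 0.025, 0.1, 0.45], [0, 0, 0, -0.097, 0.025, 0.2, 0.45], [0, 0, 0, -0.097, 0.025, 0.3, 0.45], [0, 0, 0, -0.097, 0.025, 0.38, 0.45], [0, 0, 0, -0.097, 0.025, 0.42, 0.45], [0, 0, 0, -0.097, 0.025, 0.42, 0.45], [0, 0, 0, -0.097, 0.025, 0.42, 0.45], [0, 0, 0, -0.097, 0.025, 0.42, 0.1], [0, 0, 0, -0.097, 0.025, 0.42, 0.1], [0, 0, 0, -0.097, 0.025, 0.42, 0.1], [0, 0, 0, -0.097, 0.025, 0.42, 0.1], [0, 0, 0, -0.097, 0.025, 0.42, 0.1]],
], squeeze=35)

```text
clock: 36.42
tool_pos: [0.4433, -0.0439, 0.0586]
orientation: [[0.069, 0.998, -0.001], [0.998, -0.069, -0.0], [-0.0, -0.001, -1.0]]
force: [-3.5, -0.5, 5.6]
opening: 0.0149
finger_force: 35.0
```

Call:
step_arm([
  [[0, 0, 0, 0.005, 0, 0, 0.1], [0, 0, 0, 0.015, 0, 0, 0.1], [0, 0, 0, 0.03, 0, 0, 0.1], [0, 0, 0, 0.05, 0, 0, 0.1], [0, 0, 0, 0.075, 0, 0, 0.1], [0, 0, 0, 0.105, 0, 0, 0.1], [0, 0, 0, 0.14, 0, 0, 0.1], [0, 0, 0, 0.175, 0, 0, 0.1], [0, 0, 0, 0.21, 0, 0, 0.1], [0, 0, 0, 0.245, 0, 0, 0.1], [0, 0, 0, 0.28, 0, 0, 0.1], [0, 0, 0, 0.315, 0, 0, 0.1], [0, 0, 0, 0.35, 0, 0, 0.1], [0, 0, 0, 0.385, 0, 0, 0.1], [0, 0, 0, 0.415, 0, 0, 0.1], [0, 0, 0, 0.44, 0, 0, 0.1], [0, 0, 0, 0.46, 0, 0, 0.1], [0, 0, 0, 0.475, 0, 0, 0.1], [0, 0, 0, 0.48, 0, 0, 0.1], [0, 0, 0, 0.48, 0, 0, 0.1]],
])

```text
clock: 38.92
tool_pos: [0.4618, 0.1958, 0.0586]
orientation: [[0.07, 0.998, 0.003], [0.998, -0.07, 0.001], [0.001, 0.003, -1.0]]
force: [4.4, 1.5, -0.1]
opening: 0.0151
finger_force: 35.0
```

Call:
step_arm([
  [[0, 0, 0, 0.008, 0, 0, 0.1], [0, 0, 0, 0.015, 0, 0, 0.1], [0, 0, 0, 0.02, 0, 0, 0.1], [0, 0, 0, 0.02, 0, 0, 0.1], [0, 0, 0, 0.02, 0, 0, 0.1]],
])

```text
clock: 39.55
tool_pos: [0.4626, 0.2056, 0.0586]
orientation: [[0.07, 0.998, 0.003], [0.998, -0.07, 0.001], [0.001, 0.003, -1.0]]
force: [4.4, 0.5, -0.2]
opening: 0.0151
finger_force: 35.0
```

Call:
step_arm([
  [[0, 0, 0, 0, 0, 0, 0.4], [0, 0, 0, 0, 0, 0, 0.4], [0, 0, 0, 0, 0, 0, 0.4], [0, 0, 0, 0, 0, -0.1, 0.4], [0, 0, 0, 0, 0, -0.2, 0.4], [0, 0, 0, 0, 0, -0.3, 0.4], [0, 0, 0, -0.1, 0, -0.42, 0.4], [0, 0, 0, -0.2, 0, -0.42, 0.4], [0, 0, 0, -0.3, 0, -0.42, 0.4], [0, 0, 0, -0.3, 0, -0.42, 0.4], [0, 0, 0, -0.3, 0, -0.42, 0.4]],
])

```text
clock: 40.92
tool_pos: [0.4503, 0.0561, 0.2679]
orientation: [[0.071, 0.997, -0.001], [0.997, -0.071, 0.001], [0.001, -0.001, -1.0]]
force: [-0.1, 0.3, 1.1]
opening: 0.0376
finger_force: 0.0
```

```bash
python3 - <<'E'
from h import *
T=wristT(); p,d=cap("wrist"); P=cloud("wrist",d,T); save("w10",p)
for c in[(.4335,.137),(.541,.129)]:
    m=(P[...,2]>.066)&(P[...,2]<.095)&(abs(P[...,0]-c[0])<.035)&(abs(P[...,1]-c[1])<.036)
    q=P[m]; print(m.sum(),((q.max(0)+q.min(0))/2).round(4),np.ptp(q,0).round(4),"tilt",np.linalg.lstsq(np.c_[q[:,:2],np.ones(len(q))],q[:,2],rcond=None)[0][:2])
m=(P[...,2]>.078)&(P[...,2]<.095)&(abs(P[...,1]-.202)<.025)&(abs(P[...,0]-.462)<.025); q=P[m]
if m.any(): print("knob",(q.min(0)+q.max(0))/2)
p,d=cap("top"); P=cloud("top",d)
m=(P[...,2]>.08)&(P[...,2]<.11)&(P[...,1]<-.25)&(P[...,0]>.3)&(P[...,0]<.6)&(P[...,1]>-.5); q=P[m]; print("tin",m.sum(),((q.min(0)+q.max(0))/2).round(3),np.ptp(q,0).round(3))
save("top2",cv2.resize(p[130:300,170:490],None,fx=2.5,fy=2.5))
E
```

```text
2023 [0.434  0.1361 0.0753] [0.051  0.0508 0.0057] tilt [-0.00108164 -0.00266961]
2029 [0.5409 0.1282 0.0753] [0.0507 0.0508 0.0056] tilt [-0.00320977  0.00306446]
knob [0.46167319 0.20102713 0.08304729]
tin 229 [ 0.451 -0.375  0.089] [0.055 0.057 0.018]
```

View pics/w10.png

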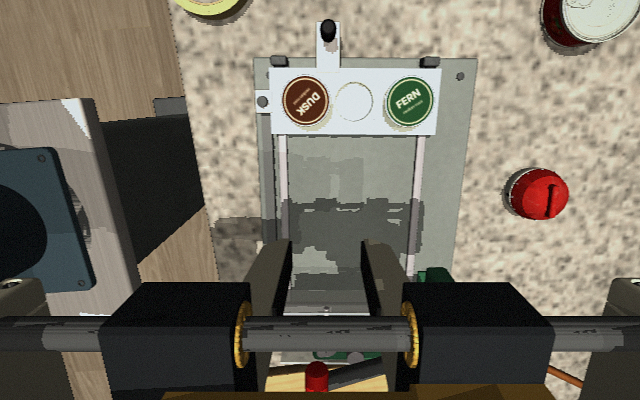

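View pics/top2.png

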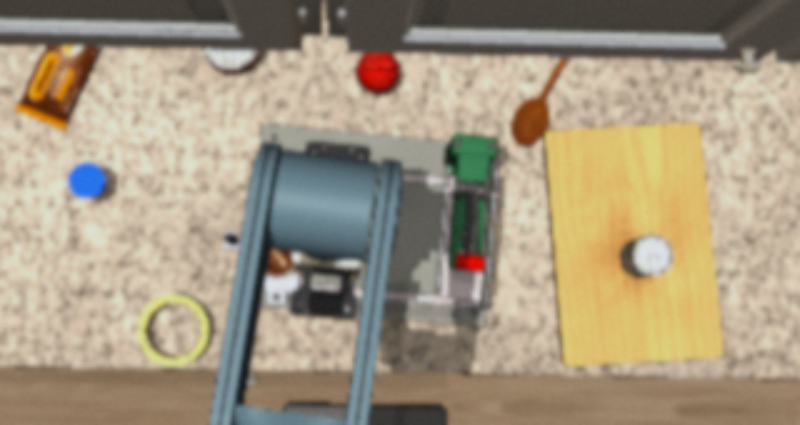

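Both pods are level in their nests at (306,101) and (410,101). The carrier is back within 1 mm of its start, the lever is up at (470,262) in the top view, and the tin stands on the board at (652,257). Handing in.

```bash
python3 -c "
from workcell import job
print(job.sign_off())"
```

```text
the job is handed in; nothing more can be done
None
```

The job is handed in, with no verdict returned: the one tin stands on the board, both pods (brown and green) were pressed and are still seated level, the carrier is back at the loading end to within about 1 mm of its start, and the lever is up.

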